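Park the running wheel heavy side down

TASK

Stand the black reader puck on the table midway between the mouse running wheel and the water bottle with the steel spout. Something heavy that cannot be seen is sealed in one side of the blue wheel: turn the wheel by hand to find its heavy side, then grip its rim and finish still holding the wheel at rest with that heavy side straight down. Leave the bottle, the feed jar and the other things where they are.

Things in the scene. Friction and masses are not known exactly. Their poses are not given: they have to be found in the camera images.
- axle (a point): Centre of the running wheel, on its level axle, 120 mm above the table; does not turn with the wheel. The wheel: a solid upright blue disc, 150 mm across, 24 mm thick, smooth flat faces to pinch at the rim, white ribs round the edge, top at 195 mm. Axes of this point: x along the axle, away from the robot's side; y level, in the disc's plane, to the left seen from the robot; z up.
- stand: The wheel's stand, fixed to the table; origin on the table under the wheel's centre, axes as the axle point's. Base plate 110 mm (x) by 100 mm (y), 12 mm thick; one post 12 x 24 mm on the robot's side of the disc, centred 40 mm from the disc's middle plane, ending 9 mm above the axle. Above that both faces of the disc are free; hub caps 20 mm in radius. The heavy side can pull about 1 N at the rim.
- wheel (a joint): Wheel angle, rad, no end stops: 0 with the yellow stripe at the top; grows clockwise seen from the robot (top moves to -y). The stripe is no sign of the heavy side, which lies elsewhere each time. Stiff bearing: let go, the wheel rolls slowly heavy side down, no overshoot, and in 1 to 4 s stops 20 to 35 degrees short (same angle from either way). That near bottom or top it stays where left.
- reader_center (a point): Centre of the reader, a loose black round puck with a green top, 50 mm in diameter, 32 mm high, about 0.12 kg; the point is half-way up, 16 mm above its underside.
- bottle_center (a point): A point on the vertical axis of the loose clear water bottle with aluminium cap and steel spout, 75 mm above its underside; the bottle is 68 mm in diameter, 209 mm high. It stands 300 mm from the wheel's centre, straight to one side of the wheel (along the axle point's +y or -y).
- jar_center (a point): Centre of the loose amber feed jar with a red lid, 72 mm in diameter, 110 mm high, the point is 55 mm above its underside. It stands 300 mm from the wheel on the side away from the bottle; leave it alone.
Things that resemble listed ones, but are neither listed nor needed, are in the scene too. Several things look just like the part that bears bottle_center: the one meant starts nearest to the robot's base.

How it is judged:
By the outcome, as a careful person would: the job done as asked, in the order asked, and still so for the second after the job is handed in, while the arm keeps its last pose, push and grip.
It also fails if it takes over 72 s, if anything falls off the work surface, if the arm or the gripper's body presses on something with over 40 N, if the wrist force passes 120 N, or if a joint passes its speed limit or range.

ROBOT

A 6-joint arm with a two-finger parallel gripper is mounted at the origin on the work surface. World frame = base frame: x ahead of the robot, y to its left, z up, the work surface at z = 0. Lengths are in mm, angles in rad, forces in N, time in s.
With the tool pointing down it reaches from about 350 to 775 mm from the base axis. Payload 7.3 kg.
Tool frame: the origin (TCP) lies at the centre of the arm's flange, where the gripper is bolted on; the fingertips stand 178 mm ahead of it and the grasp point (between the pads) lies 159 mm ahead of it; z points along the fingers, y is the direction in which the jaws open and shut (so a half turn about z gives the same grasp; the last joint's range is limited). The gripper opens to 92 mm and grips with 3 to 60 N. Pads are 19 mm wide; open, the fingers measure 130 mm over their backs; the gripper's body (75 mm by 190 mm) begins 47 mm behind the grasp point.
Start: joints at [1.065, 0.342, 1.524, -0, 1.275, -0.146], TCP at [184.824, 491.394, 404.741] pointing down, gripper open.
Joint ranges: [-2.53, 2.53], [-0.77, 2.02], [0.04, 2.7], [-1, 4.14], [0.28, 2.66], [-3.11, 3.11]. Speed limits (rad/s): [2.57, 2.57, 3.14, 3.14, 3.14, 3.14].

INTERFACE

Orientations are given as [roll, pitch, yaw] about the fixed x, y, z axes, in that order (R = Rz(yaw) Ry(pitch) Rx(roll)).
In Python, from plant import status, viewer, ticket gives the robot as it stands.
- The arm moves only by the tool play_rows, never from a script. Its argument "commands" is a list of rows, each an object with "offset": the shift along the tool's x, y, z in m, a list of three; "twist": the turn about the tool's z in degrees. A call has 1 to 5 rows; each row shifts and turns the commanded pose from where the row before left it, along the tool's axes as they then stand; what a row does not reach is not made up. A row lasts 1/10 s, in which the tool goes at most 50 mm and 8.59 degrees, less where a joint would pass 70% of its speed; a pose out of reach is approached as far as the arm can. A call with a gripper value outside its range is refused whole. "jaw" is the closure in counts, from 0 (fully open) to 255 (shut), set as the call begins (left out, the last holds). The fingers move at their own pace and stop on an object; the grip force is fixed at half the most. Time passes only in rows, so rows that do not move let the fingers close. It gives the time, the measured TCP pose, the force and the opening at its end, in the units of the state.
- status.get_obs(): the state, without advancing time (a new reading comes with each control period).
- viewer.capture(name): name is "side" or "top"; returns the picture (400x640x3 uint8, red, green, blue); there is no depth.
- viewer.camera_params(name): a dict with "fov_y" (degrees; the focal length in pixels is half the picture's height over the tangent of half this angle, whatever the lens; pixels are square), "cx", "cy" (the principal point, pixels), "rvec" (rotation vector, rad) and "tvec" (3), from world to camera coordinates, as OpenCV has them. Camera axes: x right, y down, z forward; pixel columns grow to the right and rows downward; lengths in mm; the calibration is good to about 2 mm. A picture is of the moment at which its call begins. camera_params takes no time and is no camera call.
- ticket.close_job(): hands the job in, once; it reports no verdict.
The state is a dict: "time": time; "joint_positions": joint angles; "dq": joint speeds; "tau": joint torques, N m; "tool_pos": TCP position; "tcp_rot": TCP orientation; "contact_force": force on the tool from outside, world axes, zero at the start; "moment": the same for the moment, N m; "grip_width": finger opening in mm.
Only numpy, scipy, OpenCV 4.12 (cv2) and the standard library are available. Lean on these libraries where they do the work, as an engineer would, in place of code of your own. Each camera call takes 0.05 s, during which the arm holds its last target.

## Working session

There is one attempt and no reset: what is moved stays moved. The work goes in short steps, Python scripts to look and compute and a tool call to move; the robot and the scene stay as the last step left them, time stands still between calls to the robot, and variables do not carry over. Pictures are saved under pics/ and viewed, and the job is handed in when it is done.

Besides the shell and the picture viewer there is one more tool, called after ">>>" by a JSON object that holds its "api" and its "payload", one argument or row to a line. play_rows: Moves the arm, as the interface text tells. Its arguments: {"type":"object","properties":{"commands":{"type":"array"},"jaw":{"type":"number"}},"required":["commands"]}

```bash
ls; mkdir -p pics; python3 - <<'E'
from plant import status, viewer
import cv2
print(status.get_obs())
for n in("side","top"):
    cv2.imwrite(f"pics/{n}0.png",viewer.capture(n)[:,:,::-1]); print(n,viewer.camera_params(n))
E
```

```text
pics
{'time': 0.0, 'joint_positions': array([ 1.06504212e+00,  3.42683471e-01,  1.52500791e+00, -1.11938196e-05,
        1.27541221e+00, -1.45993287e-01]), 'dq': array([-9.59586649e-04, -2.85668174e-04, -1.25192344e-03,  1.92578363e-03,
        8.83323108e-04, -7.66051865e-05]), 'tau': array([ 1.29375527e-03, -4.31230152e+01, -2.44225484e+01,  7.17398152e-02,
        5.60314755e-02, -1.47117175e-04]), 'tool_pos': array([184.73433746, 491.27317581, 404.06831902]), 'tcp_rot': array([-3.14009623e+00, -2.09213748e-04,  2.78183484e+00]), 'contact_force': array([-0.54686893, -0.8877485 ,  0.10735609]), 'moment': array([ 0.06290321, -0.02537396, -0.02093562]), 'grip_width': 91.96976734314902}
side {'fov_y': 43.20461485150816, 'cx': 317.6956876842992, 'cy': 205.38036706806093, 'rvec': array([ 2.07672939, -0.52282598,  0.25958779]), 'tvec': array([-520.87911535,  247.7063065 ,  929.95961884])}
top {'fov_y': 47.45729101296036, 'cx': 316.50797990550774, 'cy': 196.06360595489366, 'rvec': array([ 2.16595071, -2.0564249 ,  0.20951683]), 'tvec': array([  -7.2714894 ,  604.32728754, 1134.54619443])}
```

View pics/side0.png

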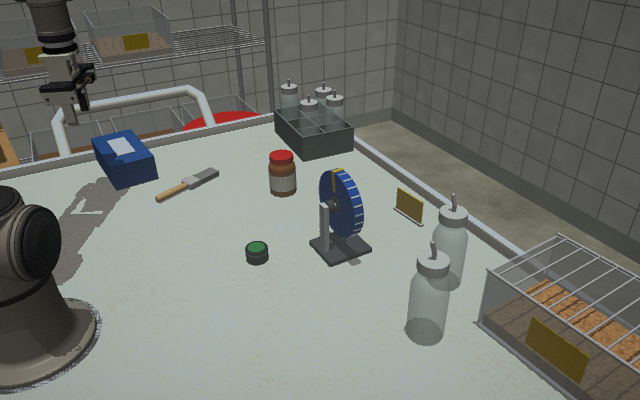

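View pics/top0.png

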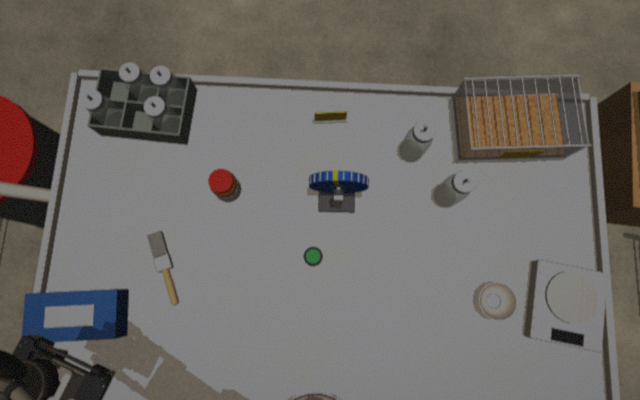

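Side view: puck at (257,252), wheel (342,205), jar (282,172), bottles at (428,300) and (451,245), plus four in a crate at about (310,105). Top view: puck (313,256), wheel (338,181), jar (223,183), bottles (458,187) and (417,140). Next I'll measure these and enlarge the bottle candidates.

```bash
cat > h.py <<'E'
import numpy as np, cv2
from plant import status, viewer
def K(n):
    p=viewer.camera_params(n); f=200/np.tan(np.radians(p['fov_y']/2))
    R=cv2.Rodrigues(np.array(p['rvec']))[0]; return np.array([[f,0,p['cx']],[0,f,p['cy']],[0,0,1]]),R,np.array(p['tvec'])
def ray(n,uv):
    k,R,t=K(n); d=R.T@np.linalg.inv(k)@np.array([*uv,1.]); return -R.T@t,d
def onz(n,uv,z):
    c,d=ray(n,uv); return c+d*(z-c[2])/d[2]
def tri(a,b):
    (c1,d1),(c2,d2)=ray('side',a),ray('top',b)
    A=np.stack([d1,-d2],1); s=np.linalg.lstsq(A,c2-c1,rcond=None)[0]
    p,q=c1+s[0]*d1,c2+s[1]*d2; return (p+q)/2,np.linalg.norm(p-q)
def proj(n,P):
    k,R,t=K(n); q=(k@(R@np.atleast_2d(P).T+t[:,None])).T; return q[:,:2]/q[:,2:]
def mask(img,lo,hi): return cv2.inRange(cv2.cvtColor(img,cv2.COLOR_RGB2HSV),lo,hi)
def blobs(m,amin=20):
    n,l,s,c=cv2.connectedComponentsWithStats(m); return [(s[i,:5].tolist(),c[i].round(1)) for i in range(1,n) if s[i,4]>amin]
E
python3 - <<'E'
from h import *
for n in('side','top'):
    im=cv2.imread(f'pics/{n}0.png')[:,:,::-1].copy()
    for nm,lo,hi in(('green',(45,100,60),(80,255,255)),('red',(0,170,90),(6,255,255)),('yellow',(22,120,60),(32,255,255)),('blue',(105,120,40),(125,255,255))):
        print(n,nm,blobs(mask(im,lo,hi)))
    print(n,[ (p,onz(n,p,z).round(1)) for p,z in ({'side':[((433,263),190),((452.5,218),190),((257,246),32),((282,156),110)],'top':[((461,183),190),((422,132),190),((313,256),32),((220,180),110)]}[n])])
im=cv2.imread('pics/top0.png'); a=cv2.resize(im[100:280,290:490],None,fx=3,fy=3,interpolation=2)
cv2.imwrite('pics/ct.png',a)
im=cv2.imread('pics/side0.png'); a=cv2.resize(im[150:350,240:480],None,fx=3,fy=3,interpolation=2)
cv2.imwrite('pics/cs.png',a)
E
```

```text
side green [([248, 242, 17, 10, 137], array([255.8, 246.6]))]
side red [([213, 111, 47, 12, 324], array([231.9, 115.5])), ([182, 117, 23, 14, 150], array([194.7, 123.6])), ([270, 150, 23, 10, 188], array([280.8, 154.5]))]
side yellow [([122, 33, 28, 18, 384], array([135.6,  41.4])), ([23, 46, 22, 19, 245], array([32.8, 54.4])), ([332, 168, 12, 24, 60], array([334.9, 176.1])), ([397, 187, 26, 36, 453], array([409.2, 204. ])), ([525, 316, 65, 68, 1897], array([556.9, 349.9]))]
side blue [([91, 129, 65, 57, 1505], array([120.9, 153.9])), ([334, 171, 29, 45, 383], array([351., 192.]))]
side [((433, 263), array([ 611.5, -355.2,  190. ])), ((452.5, 218), array([ 722.2, -270.7,  190. ])), ((257, 246), array([452.9,  27.7,  32. ])), ((282, 156), array([621.1, 257.8, 110. ]))]
top green [([306, 249, 15, 15, 175], array([312.7, 255.8]))]
top red [([0, 96, 34, 87, 2201], array([ 13.8, 141.6])), ([209, 170, 24, 23, 423], array([220.3, 180.7]))]
top yellow [([316, 112, 30, 4, 55], array([330.6, 113. ])), ([528, 150, 9, 3, 21], array([531.9, 151.1])), ([333, 171, 5, 11, 45], array([334.6, 176.1]))]
top blue [([310, 171, 23, 22, 236], array([322.4, 181.4])), ([338, 171, 30, 22, 284], array([351.5, 181.1])), ([22, 290, 96, 52, 3115], array([ 71.8, 314.6]))]
top [((461, 183), array([ 626.5, -315.5,  190. ])), ((422, 132), array([ 748.1, -223.2,  190. ])), ((313, 256), array([449.1,  25.3,  32. ])), ((220, 180), array([622.8, 270.4, 110. ]))]
```

View pics/ct.png

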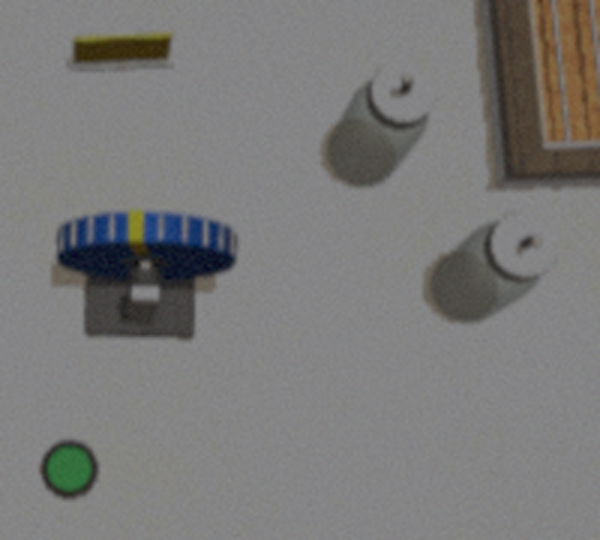

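View pics/cs.png

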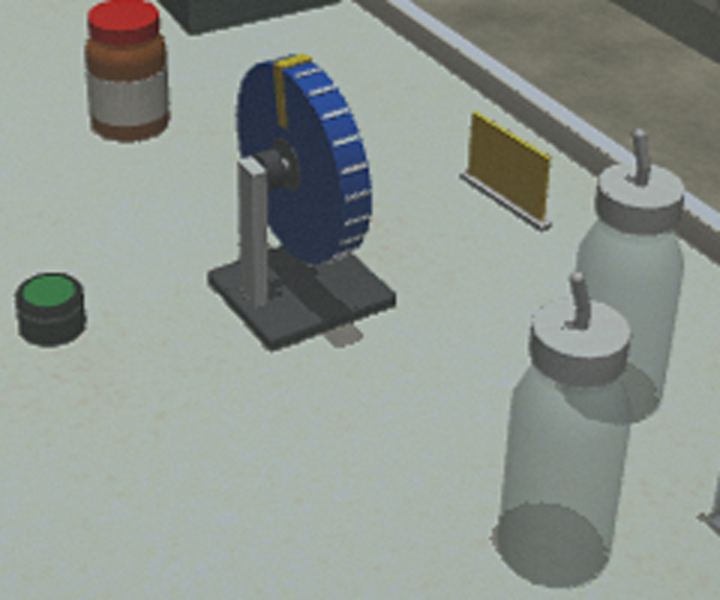

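```bash
python3 - <<'E'
from h import *
np.set_printoptions(suppress=True,precision=1)
def c(p,o): return (p[0]/3+o[0]-.3,p[1]/3+o[1]-.3)
T=(290,100);S=(240,150)
print('bottle base',onz('top',c((463,287),T),0),onz('side',c((552,544),S),0))
print('far bottle base',onz('top',c((360,151),T),0),onz('side',c((607,393),S),0))
print('cap',tri(c((581,327),S),c((520,248),T)))
print('far cap',tri(c((640,186),S),c((400,97),T)))
print('puck',tri((255.8,246.6),(312.7,255.8)))
print('jar',tri((280.8,156),(220.3,180.7)))
print('post top',tri(c((252,165),S),c((145,293),T)))
print('plate top z12', [onz('top',c(p,T),12) for p in ((86,335),(193,337))],[onz('side',c(p,S),12) for p in ((209,275),(271,340),(394,295))])
print('stripe', tri((334.5,170.5),(334.6,176)))
E
```

```text
bottle base [ 636.8 -327.7    0. ] [ 637.7 -325.1    0. ]
far bottle base [ 762.9 -231.4    0. ] [ 757.4 -230.8    0. ]
cap (array([ 634.8, -327.5,  170. ]), np.float64(3.191286449473519))
far cap (array([ 757.6, -231.3,  169.3]), np.float64(3.747680395611493))
puck (array([449.5,  26.1,  32.7]), np.float64(0.06575072732386174))
jar (array([622.8, 270.8, 103.9]), np.float64(0.6013872969343442))
post top (array([589.6, -30.1, 128. ]), np.float64(0.21825420252999797))
plate top z12 [array([571.9,  17.4,  12. ]), array([575.1, -79.6,  12. ])] [array([572.7,  11.6,  12. ]), array([576. , -80.2,  12. ]), array([681.3, -78.1,  12. ])]
stripe (array([625.2, -16.8, 194.4]), np.float64(3.4920568870863975))
```

Bottle meant: (458,187) top / (428,300) side. It is at (636,-327), 715 mm from the base, against (417,140) at 792 mm and the crate bottles farther still. It also lies straight along the wheel's plane, 300 mm from the wheel; the crops confirm this. The wheel centre is the midpoint of bottle and jar, (630,-28), and the puck target is about (633,-178). First I'll turn the tool so the jaws open along x.

>>> {"api": "play_rows", "payload": {
  "commands": [
    {"offset":[0,0,0],"twist":8.5},
    {"offset":[0,0,0],"twist":8.5},
    {"offset":[0,0,0],"twist":8.5},
    {"offset":[0,0,0],"twist":8.5},
    {"offset":[0,0,0],"twist":8.5}
  ],
  "jaw": 0
}}

```text
time: 0.6
tool_pos: [184.8, 491.3, 404.3]
tcp_rot: [-3.141, 0.0, 2.034]
contact_force: [-0.4, -0.6, 0.3]
grip_width: 92.0
```

>>> {"api": "play_rows", "payload": {
  "commands": [
    {"offset":[0,0,0],"twist":8.5},
    {"offset":[0,0,0],"twist":8.5},
    {"offset":[0,0,0],"twist":8.5},
    {"offset":[0,0,0],"twist":0},
    {"offset":[0,0,0],"twist":0}
  ]
}}

```text
time: 1.1
tool_pos: [184.8, 491.4, 404.5]
tcp_rot: [-3.141, 0.0, 1.599]
contact_force: [0.4, -0.9, 0.1]
grip_width: 91.9
```

```bash
cat >> h.py <<'E'
from scipy.spatial.transform import Rotation as Ro
def go(P,yaw=None):
    o=status.get_obs(); R=Ro.from_euler('xyz',o['tcp_rot']).as_matrix()
    print('t',round(o['time'],2),'pos',o['tool_pos'].round(1),'rot',o['tcp_rot'].round(4),'w',round(o['grip_width'],1),'F',o['contact_force'].round(1))
    print('tool offset mm',(R.T@(np.array(P)-o['tool_pos'])).round(1), 'twist',None if yaw is None else np.degrees(o['tcp_rot'][2]-yaw).round(2))
E
python3 -c "
from h import *
go((449.5,26,404),1.591)"
```

```text
t 1.1 pos [184.8 491.4 404.5] rot [-3.1413e+00  5.0000e-04  1.5990e+00] w 91.9 F [ 0.4 -0.9  0.1]
tool offset mm [-472.6  251.5    0.6] twist 0.46
```

>>> {"api": "play_rows", "payload": {
  "commands": [
    {"offset":[-0.04,0.021,0],"twist":0.5},
    {"offset":[-0.04,0.021,0],"twist":0},
    {"offset":[-0.04,0.021,0],"twist":0},
    {"offset":[-0.04,0.021,0],"twist":0},
    {"offset":[-0.04,0.021,0],"twist":0}
  ]
}}

```text
time: 1.6
tool_pos: [293.6, 291.6, 404.8]
tcp_rot: [3.141, -0.0, 1.591]
contact_force: [0.6, 0.1, 0.7]
grip_width: 91.4
```

>>> {"api": "play_rows", "payload": {
  "commands": [
    {"offset":[-0.04,0.021,0],"twist":0},
    {"offset":[-0.04,0.021,0],"twist":0},
    {"offset":[-0.04,0.021,0],"twist":0},
    {"offset":[-0.04,0.021,0],"twist":0},
    {"offset":[-0.04,0.021,0],"twist":0}
  ]
}}

```text
time: 2.1
tool_pos: [401.8, 93.1, 404.9]
tcp_rot: [3.141, -0.0, 1.59]
contact_force: [0.5, 1.8, 0.4]
grip_width: 91.9
```

>>> {"api": "play_rows", "payload": {
  "commands": [
    {"offset":[-0.035,0.02,0.03],"twist":0},
    {"offset":[-0.03,0.02,0.03],"twist":0},
    {"offset":[0,0,0.03],"twist":0},
    {"offset":[0,0,0],"twist":0},
    {"offset":[0,0,0],"twist":0}
  ]
}}

```text
time: 2.6
tool_pos: [442.2, 30.9, 315.1]
tcp_rot: [-3.14, -0.0, 1.588]
contact_force: [0.2, -0.0, 0.5]
grip_width: 91.7
```

```bash
python3 -c "
from h import *
go((449.5,26,184),1.591)"
```

```text
t 2.6 pos [442.2  30.9 315.1] rot [-3.1404e+00 -4.0000e-04  1.5881e+00] w 91.7 F [ 0.2 -0.   0.5]
tool offset mm [ -5.    7.4 131.1] twist -0.16
```

>>> {"api": "play_rows", "payload": {
  "commands": [
    {"offset":[-0.005,0.007,0.03],"twist":0},
    {"offset":[0,0,0.04],"twist":0},
    {"offset":[0,0,0.04],"twist":0},
    {"offset":[0,0,0.02],"twist":0},
    {"offset":[0,0,0],"twist":0}
  ]
}}

```text
time: 3.1
tool_pos: [449.1, 26.6, 184.3]
tcp_rot: [-3.139, -0.0, 1.589]
contact_force: [-0.3, 0.0, 0.4]
grip_width: 91.9
```

>>> {"api": "play_rows", "payload": {
  "commands": [
    {"offset":[0,0,0],"twist":0},
    {"offset":[0,0,0],"twist":0},
    {"offset":[0,0,0],"twist":0},
    {"offset":[0,0,0],"twist":0},
    {"offset":[0,0,0],"twist":0}
  ],
  "jaw": 255
}}

```text
time: 3.6
tool_pos: [449.4, 25.8, 185.5]
tcp_rot: [3.14, 0.0, 1.586]
contact_force: [-0.9, 0.7, 0.2]
grip_width: 56.1
```

>>> {"api": "play_rows", "payload": {
  "commands": [
    {"offset":[0,0,0],"twist":0},
    {"offset":[0,0,0],"twist":0}
  ]
}}

```text
time: 3.8
tool_pos: [449.5, 25.8, 185.2]
tcp_rot: [3.141, -0.0, 1.586]
contact_force: [-0.8, -0.1, 4.8]
grip_width: 49.6
```

>>> {"api": "play_rows", "payload": {
  "commands": [
    {"offset":[0,0,-0.02],"twist":0},
    {"offset":[0,0,-0.03],"twist":0},
    {"offset":[-0.02,0,0],"twist":0},
    {"offset":[-0.04,0,0],"twist":0},
    {"offset":[-0.04,0,0],"twist":0}
  ]
}}

```text
time: 4.3
tool_pos: [450.7, -74.8, 234.9]
tcp_rot: [3.142, -0.0, 1.588]
contact_force: [0.1, -0.0, -1.6]
grip_width: 49.6
```

>>> {"api": "play_rows", "payload": {
  "commands": [
    {"offset":[-0.04,0,0],"twist":0},
    {"offset":[-0.04,0,0],"twist":0},
    {"offset":[-0.02,0.02,0],"twist":0},
    {"offset":[0,0.04,0],"twist":0},
    {"offset":[0,0.04,0],"twist":0}
  ]
}}

```text
time: 4.8
tool_pos: [553.0, -173.8, 234.5]
tcp_rot: [-3.141, -0.001, 1.583]
contact_force: [0.8, -0.0, -1.1]
grip_width: 49.6
```

>>> {"api": "play_rows", "payload": {
  "commands": [
    {"offset":[0,0.04,0],"twist":0},
    {"offset":[0,0.02,0],"twist":0},
    {"offset":[0,0.01,0],"twist":0},
    {"offset":[0,0,0],"twist":0},
    {"offset":[0,0,0],"twist":0}
  ]
}}

```text
time: 5.3
tool_pos: [621.8, -171.4, 234.0]
tcp_rot: [-3.14, -0.001, 1.586]
contact_force: [-0.7, 0.1, -1.4]
grip_width: 49.3
```

```bash
python3 - <<'E'
from h import *
go((633,-178,186),1.591)
for n in('side','top'):
    cv2.imwrite(f"pics/{n}1.png",viewer.capture(n)[:,:,::-1])
E
```

```text
t 5.3 pos [ 621.8 -171.4  234. ] rot [-3.1397e+00 -8.0000e-04  1.5864e+00] w 49.3 F [-0.7  0.1 -1.4]
tool offset mm [-6.8 11.2 48. ] twist -0.26
```

View pics/side1.png

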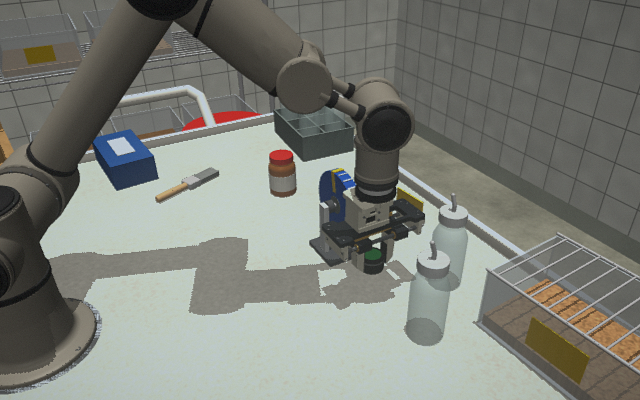

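Puck held at (373,258) in the side view, between the wheel and the bottle. Lowering it.

>>> {"api": "play_rows", "payload": {
  "commands": [
    {"offset":[-0.007,0.011,0.01],"twist":-0.3},
    {"offset":[0,0,0.02],"twist":0},
    {"offset":[0,0,0.01],"twist":0},
    {"offset":[0,0,0.006],"twist":0},
    {"offset":[0,0,0],"twist":0}
  ]
}}

```text
time: 5.9
tool_pos: [633.0, -178.3, 188.2]
tcp_rot: [-3.14, -0.001, 1.591]
contact_force: [-0.1, 0.1, -0.8]
grip_width: 49.2
```

```bash
python3 - <<'E'
from h import *
go((633,-178,185.3),1.591)
E
```

```text
t 5.9 pos [ 633.  -178.3  188.2] rot [-3.1400e+00 -8.0000e-04  1.5913e+00] w 49.2 F [-0.1  0.1 -0.8]
tool offset mm [0.3 0.  2.9] twist 0.02
```

>>> {"api": "play_rows", "payload": {
  "commands": [
    {"offset":[0,0,0.0015],"twist":0},
    {"offset":[0,0,0.001],"twist":0},
    {"offset":[0,0,0],"twist":0}
  ]
}}

```text
time: 6.2
tool_pos: [633.6, -178.4, 186.8]
tcp_rot: [3.141, 0.0, 1.592]
contact_force: [-0.1, -0.7, -1.3]
grip_width: 49.5
```

>>> {"api": "play_rows", "payload": {
  "commands": [
    {"offset":[0,0,0],"twist":0},
    {"offset":[0,0,0],"twist":0},
    {"offset":[0,0,0],"twist":0},
    {"offset":[0,0,0],"twist":0}
  ],
  "jaw": 0
}}

```text
time: 6.6
tool_pos: [633.5, -178.4, 186.6]
tcp_rot: [3.141, 0.0, 1.591]
contact_force: [-0.5, -0.2, -0.0]
grip_width: 76.9
```

>>> {"api": "play_rows", "payload": {
  "commands": [
    {"offset":[0,0,-0.02],"twist":0},
    {"offset":[0,0,-0.04],"twist":0},
    {"offset":[0,0,-0.04],"twist":0},
    {"offset":[0,0,-0.04],"twist":0},
    {"offset":[0,0,-0.04],"twist":0}
  ]
}}

```text
time: 7.1
tool_pos: [633.3, -178.3, 368.1]
tcp_rot: [3.141, -0.0, 1.591]
contact_force: [1.0, -1.1, 0.3]
grip_width: 91.9
```

>>> {"api": "play_rows", "payload": {
  "commands": [
    {"offset":[0,0,-0.02],"twist":0},
    {"offset":[0.03,0,0],"twist":0},
    {"offset":[0.04,0,0],"twist":0},
    {"offset":[0.04,0,0],"twist":0},
    {"offset":[0.04,0,0],"twist":0}
  ]
}}

```text
time: 7.6
tool_pos: [630.1, -27.1, 386.5]
tcp_rot: [3.141, -0.0, 1.591]
contact_force: [0.4, -0.3, 0.2]
grip_width: 91.9
```

```bash
python3 - <<'E'
from h import *
go((630,-28,343),1.591)
for n in('side','top'):
    im=viewer.capture(n)
    cv2.imwrite(f"pics/{n}2.png",im[:,:,::-1]); print(blobs(mask(im,(45,100,40),(80,255,255))))
E
```

```text
t 7.6 pos [630.1 -27.1 386.5] rot [ 3.1413e+00 -1.0000e-04  1.5908e+00] w 91.9 F [ 0.4 -0.3  0.2]
tool offset mm [-0.9 -0.1 43.5] twist -0.01
[([369, 267, 18, 13, 175], array([377.7, 272.8]))]
[([385, 185, 15, 15, 169], array([391.9, 191.5]))]
```

View pics/side2.png

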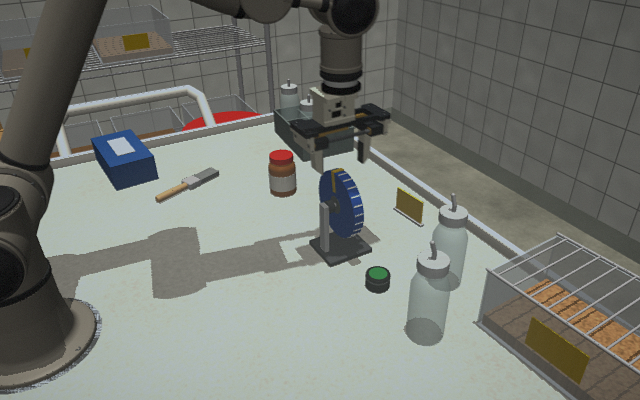

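View pics/top2.png

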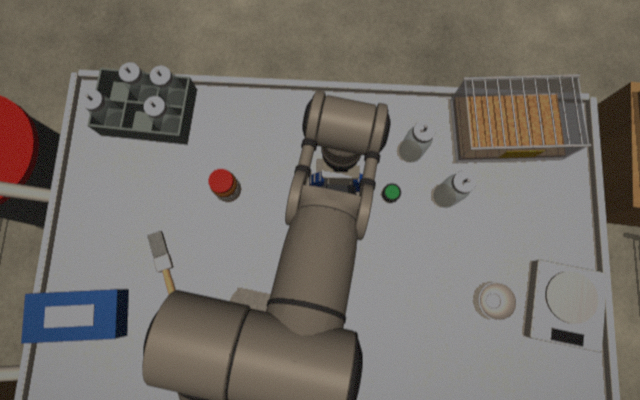

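```bash
cat >> h.py <<'E'
C=np.array([630,-28,120.]); ax=np.array([1,.02,0]);ay=np.array([-.02,1,0])
def face(n,uv,off=-12.):
    c,d=ray(n,uv); p=c+d*((ax@(C+off*ax-c))/(ax@d))-C; return p@ay,p[2]
def look(tag,save=True,scale=6):
    im=viewer.capture('side'); u0,v0,u1,v1=305,155,375,250
    cr=im[v0:v1,u0:u1]
    if save: cv2.imwrite(f'pics/w{tag}.png',cv2.resize(cr[:,:,::-1],None,fx=scale,fy=scale,interpolation=cv2.INTER_CUBIC))
    m=mask(im,(18,110,40),(34,255,255)); m[:v0]=0;m[v1:]=0;m[:,:u0]=0;m[:,u1:]=0
    vs,us=np.nonzero(m); P=np.array([face('side',(u,v)) for u,v in zip(us,vs)])
    t=status.get_obs()['time']
    if len(P)==0: print(t,'no stripe'); return
    r=np.hypot(P[:,0],P[:,1]); k=(r>25)&(r<70); Q=P[k]
    a=np.degrees(np.arctan2(-Q[:,0],Q[:,1])) # clockwise seen from robot
    mu=np.degrees(np.angle(np.exp(1j*np.radians(a)).mean())) if k.any() else None
    print('t',round(t,2),'n',len(P),k.sum(),'angle deg',mu,'r',r.min().round(),r.max().round())
E
python3 - <<'E'
from h import *
print('puck',tri((377.7,272.8),(391.9,191.5)))
look('a')
im=cv2.imread('pics/side2.png')[:,:,::-1].copy()
m=mask(im,(105,90,20),(125,255,255));m[:160]=0;m[250:]=0;m[:,:300]=0;m[:,380:]=0
vs,us=np.nonzero(m)
P=np.array([face('side',(u,v)) for u,v in zip(us,vs)])
print(P.min(0),P.max(0))
# projected circle overlay
th=np.linspace(0,2*np.pi,73)
W=C-12*ax+75*(np.cos(th)[:,None]*np.array([0,0,1])+np.sin(th)[:,None]*ay)
q=proj('side',W)
cr=cv2.resize(im[155:250,305:375,::-1],None,fx=6,fy=6,interpolation=2)
for u,v in q: cv2.circle(cr,(int((u-305+.5)*6),int((v-155+.5)*6)),2,(0,0,255),-1)
cu=proj('side',C-12*ax)[0]; cv2.circle(cr,(int((cu[0]-305+.5)*6),int((cu[1]-155+.5)*6)),3,(0,255,0),-1)
cv2.imwrite('pics/ov.png',cr)
E
```

```text
puck (array([ 632.56340195, -178.00461971,   33.22351599]), np.float64(0.5939149148310088))
t 7.75 n 76 40 angle deg -9.930714639914392 r 29.0 104.0
[-108.05543843  -73.84816161] [67.46014546 96.30280095]
```

View pics/ov.png

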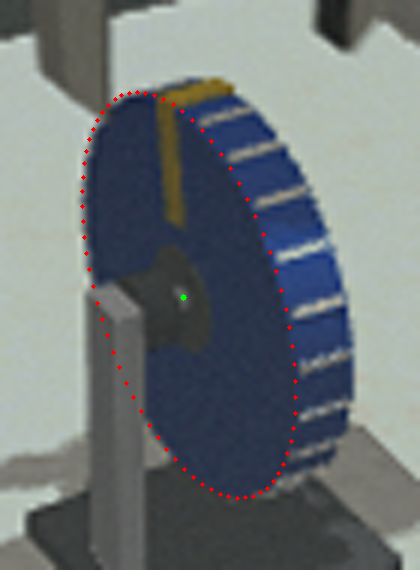

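Puck check: (632.6,-178.0), standing upright, against target (633,-177.5). The wheel model overlay fits the picture, and the stripe is at about -10°. Now I'll grip the rim at -45° and turn the wheel +90°.

>>> {"api": "play_rows", "payload": {
  "commands": [
    {"offset":[0.022,0,0],"twist":0},
    {"offset":[0.022,0,0.01],"twist":0},
    {"offset":[0,0,0.02],"twist":0},
    {"offset":[0,0,0.02],"twist":0},
    {"offset":[0,0,0.012],"twist":0}
  ]
}}

```text
time: 8.25
tool_pos: [629.3, 14.6, 322.7]
tcp_rot: [-3.14, 0.0, 1.591]
contact_force: [0.3, -0.8, -0.8]
grip_width: 92.0
```

>>> {"api": "play_rows", "payload": {
  "commands": [
    {"offset":[0,0,0],"twist":0},
    {"offset":[0,0,0],"twist":0},
    {"offset":[0,0,0],"twist":0},
    {"offset":[0,0,0],"twist":0},
    {"offset":[0,0,0],"twist":0}
  ],
  "jaw": 255
}}

```text
time: 8.75
tool_pos: [629.6, 15.5, 325.1]
tcp_rot: [3.14, 0.0, 1.591]
contact_force: [0.3, 0.0, 0.2]
grip_width: 56.2
```

>>> {"api": "play_rows", "payload": {
  "commands": [
    {"offset":[0,0,0],"twist":0},
    {"offset":[0,0,0],"twist":0},
    {"offset":[0,0,0],"twist":0}
  ]
}}

```text
time: 9.05
tool_pos: [629.5, 15.6, 324.4]
tcp_rot: [3.141, -0.0, 1.592]
contact_force: [0.2, -0.5, 0.1]
grip_width: 32.7
```

```bash
python3 - <<'E'
from h import *
go((629,17.3,324.2),1.591)
look('b')
E
```

```text
t 9.05 pos [629.5  15.6 324.4] rot [ 3.1415 -0.      1.5916] w 32.7 F [ 0.2 -0.5  0.1]
tool offset mm [ 1.7 -0.4  0.2] twist 0.03
t 9.1 n 85 40 angle deg -9.878058282572303 r 30.0 137.0
```

View pics/wb.png

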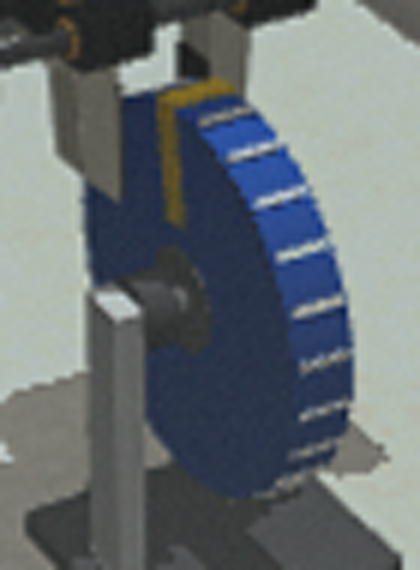

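The finger is in place at the left rim at crop (105,150), still closing. I'll finish closing and then turn.

>>> {"api": "play_rows", "payload": {
  "commands": [
    {"offset":[0,0,0],"twist":0},
    {"offset":[0,0,0],"twist":0},
    {"offset":[0,0,0],"twist":0}
  ]
}}

```text
time: 9.4
tool_pos: [629.6, 15.6, 324.4]
tcp_rot: [3.141, -0.0, 1.591]
contact_force: [1.0, 0.3, -0.2]
grip_width: 23.7
```

>>> {"api": "play_rows", "payload": {
  "commands": [
    {"offset":[-0.0077,0,-0.0065],"twist":0},
    {"offset":[-0.0085,0,-0.0052],"twist":0},
    {"offset":[-0.0093,0,-0.0039],"twist":0},
    {"offset":[-0.0098,0,-0.0023],"twist":0},
    {"offset":[-0.01,0,-0.0008],"twist":0}
  ]
}}

```text
time: 9.9
tool_pos: [630.6, -28.8, 342.3]
tcp_rot: [-3.141, -0.004, 1.592]
contact_force: [3.2, 6.4, -6.9]
grip_width: 23.9
```

>>> {"api": "play_rows", "payload": {
  "commands": [
    {"offset":[-0.01,0,0.0008],"twist":0},
    {"offset":[-0.0098,0,0.0023],"twist":0},
    {"offset":[-0.0093,0,0.0039],"twist":0},
    {"offset":[-0.0085,0,0.0052],"twist":0},
    {"offset":[-0.0077,0,0.0065],"twist":0}
  ]
}}

```text
time: 10.4
tool_pos: [631.4, -74.5, 324.9]
tcp_rot: [3.141, -0.002, 1.592]
contact_force: [0.9, 4.5, 3.8]
grip_width: 23.8
```

```bash
python3 - <<'E'
from h import *
go((631,-73.3,324.2),1.591)
look('c')
E
```

```text
t 10.4 pos [631.4 -74.5 324.9] rot [ 3.1406e+00 -2.0000e-03  1.5918e+00] w 23.8 F [0.9 4.5 3.8]
tool offset mm [ 1.2 -0.4  0.7] twist 0.04
t 10.45 n 199 44 angle deg 71.13153175722697 r 30.0 213.0
```

View pics/wc.png

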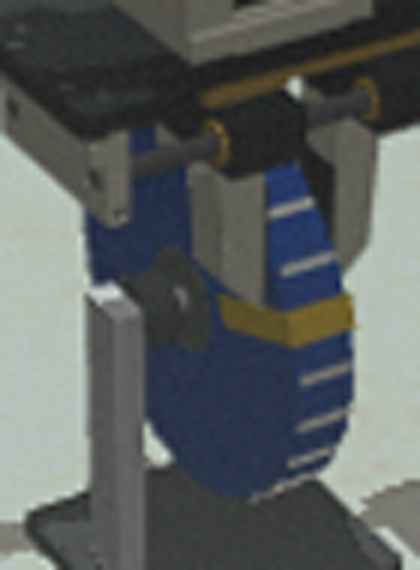

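Turned: the stripe is now at the right, crop (285,320), about +75–80°. I'll release and watch.

>>> {"api": "play_rows", "payload": {
  "commands": [
    {"offset":[0,0,0],"twist":0},
    {"offset":[0,0,0],"twist":0},
    {"offset":[0,0,0],"twist":0},
    {"offset":[0,0,-0.01],"twist":0},
    {"offset":[0,0,-0.03],"twist":0}
  ],
  "jaw": 0
}}

```text
time: 10.95
tool_pos: [630.8, -74.9, 362.5]
tcp_rot: [-3.136, -0.001, 1.592]
contact_force: [0.5, 0.1, 0.6]
grip_width: 59.1
```

```bash
sed -i 's/^    m=mask(im,(18/    global PM; m=mask(im,(18/; s/k=(r>25)&(r<70); Q/k=(r>27)\&(r<70); Q/' h.py; python3 - <<'E'
from h import *
look('d')
E
```

```text
t 11.0 n 74 33 angle deg 132.71274767346972 r 31.0 129.0
```

View pics/wd.png

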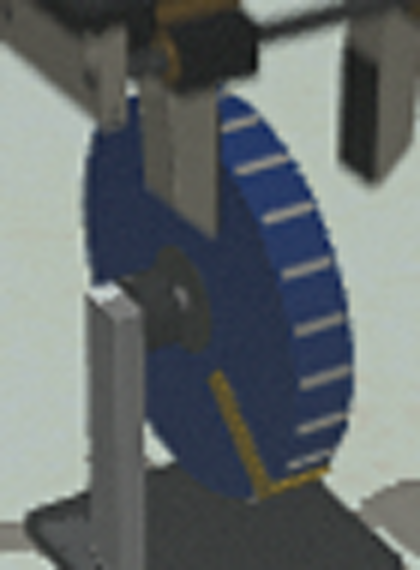

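Released; the wheel is rolling clockwise, with the stripe at +133° (crop (240,440)). I'll retreat and let it settle.

>>> {"api": "play_rows", "payload": {
  "commands": [
    {"offset":[0.02,0,-0.03],"twist":0},
    {"offset":[0.03,0,0],"twist":0},
    {"offset":[0,0,0],"twist":0},
    {"offset":[0,0,0],"twist":0},
    {"offset":[0,0,0],"twist":0}
  ]
}}

```text
time: 11.5
tool_pos: [630.3, -25.5, 394.4]
tcp_rot: [-3.142, 0.0, 1.591]
contact_force: [0.4, 0.3, 0.1]
grip_width: 91.9
```

```bash
python3 - <<'E'
from h import *
look('e')
E
```

```text
t 11.55 n 40 32 angle deg 148.85054656787352 r 31.0 78.0
```

>>> {"api": "play_rows", "payload": {
  "commands": [
    {"offset":[0,0,0],"twist":0},
    {"offset":[0,0,0],"twist":0},
    {"offset":[0,0,0],"twist":0},
    {"offset":[0,0,0],"twist":0},
    {"offset":[0,0,0],"twist":0}
  ]
}}

```text
time: 12.05
tool_pos: [630.3, -25.1, 394.3]
tcp_rot: [-3.142, -0.0, 1.591]
contact_force: [-0.5, -0.8, 0.4]
grip_width: 91.8
```

```bash
python3 - <<'E'
from h import *
look('f')
E
```

```text
t 12.1 n 38 32 angle deg 149.81815458248042 r 31.0 77.0
```

>>> {"api": "play_rows", "payload": {
  "commands": [
    {"offset":[0,0,0],"twist":0},
    {"offset":[0,0,0],"twist":0},
    {"offset":[0,0,0],"twist":0},
    {"offset":[0,0,0],"twist":0},
    {"offset":[0,0,0],"twist":0}
  ]
}}

```text
time: 12.6
tool_pos: [630.3, -25.0, 394.4]
tcp_rot: [3.142, -0.0, 1.592]
contact_force: [-1.0, -0.3, 0.3]
grip_width: 91.9
```

```bash
python3 - <<'E'
from h import *
look('g')
E
```

```text
t 12.65 n 39 32 angle deg 149.8526996796847 r 31.0 85.0
```

View pics/wg.png

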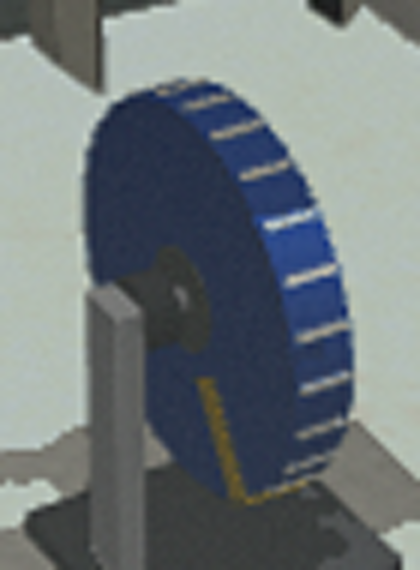

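Settled at +149.8°, coming from the clockwise roll. Now I'll turn it another +100° past the bottom and let it come back from the other side.

>>> {"api": "play_rows", "payload": {
  "commands": [
    {"offset":[0.023,0,0],"twist":0},
    {"offset":[0.023,0,0.014],"twist":0},
    {"offset":[0,0,0.02],"twist":0},
    {"offset":[0,0,0.02],"twist":0},
    {"offset":[0,0,0.02],"twist":0}
  ],
  "jaw": 120
}}

```text
time: 13.15
tool_pos: [629.3, 21.3, 319.8]
tcp_rot: [3.141, 0.0, 1.592]
contact_force: [-0.7, -1.6, 0.0]
grip_width: 56.1
```

>>> {"api": "play_rows", "payload": {
  "commands": [
    {"offset":[0,0,0],"twist":0},
    {"offset":[0,0,0],"twist":0},
    {"offset":[0,0,0],"twist":0},
    {"offset":[0,0,0],"twist":0},
    {"offset":[0,0,0],"twist":0}
  ],
  "jaw": 255
}}

```text
time: 13.65
tool_pos: [629.4, 20.9, 321.7]
tcp_rot: [3.14, 0.0, 1.592]
contact_force: [-2.2, 0.5, 4.5]
grip_width: 24.1
```

>>> {"api": "play_rows", "payload": {
  "commands": [
    {"offset":[0,0,0],"twist":0},
    {"offset":[0,0,0],"twist":0}
  ]
}}

```text
time: 13.85
tool_pos: [629.3, 21.0, 321.6]
tcp_rot: [3.14, 0.0, 1.592]
contact_force: [-2.6, 0.9, 5.7]
grip_width: 23.7
```

>>> {"api": "play_rows", "payload": {
  "commands": [
    {"offset":[-0.0079,0,-0.0079],"twist":0},
    {"offset":[-0.0091,0,-0.0064],"twist":0},
    {"offset":[-0.0101,0,-0.0047],"twist":0},
    {"offset":[-0.0108,0,-0.0029],"twist":0},
    {"offset":[-0.0111,0,-0.001],"twist":0}
  ]
}}

```text
time: 14.35
tool_pos: [630.5, -27.5, 343.2]
tcp_rot: [3.141, -0.003, 1.592]
contact_force: [2.7, 7.7, -6.3]
grip_width: 23.4
```

>>> {"api": "play_rows", "payload": {
  "commands": [
    {"offset":[-0.0111,0,0.001],"twist":0},
    {"offset":[-0.0108,0,0.0029],"twist":0},
    {"offset":[-0.0101,0,0.0047],"twist":0},
    {"offset":[-0.0091,0,0.0064],"twist":0},
    {"offset":[-0.0079,0,0.0079],"twist":0}
  ]
}}

```text
time: 14.85
tool_pos: [631.3, -77.2, 322.0]
tcp_rot: [3.14, -0.001, 1.591]
contact_force: [-1.9, 3.6, 7.6]
grip_width: 23.6
```

```bash
python3 - <<'E'
from h import *
look('h')
go((0,0,0))
E
```

```text
t 14.9 n 79 0 angle deg None r 71.0 210.0
t 14.9 pos [631.4 -78.4 320.6] rot [ 3.1403e+00 -5.0000e-04  1.5905e+00] w 23.8 F [-0.5  2.2  6.1]
tool offset mm [  90.7 -630.2  319.8] twist None
```

View pics/wh.png

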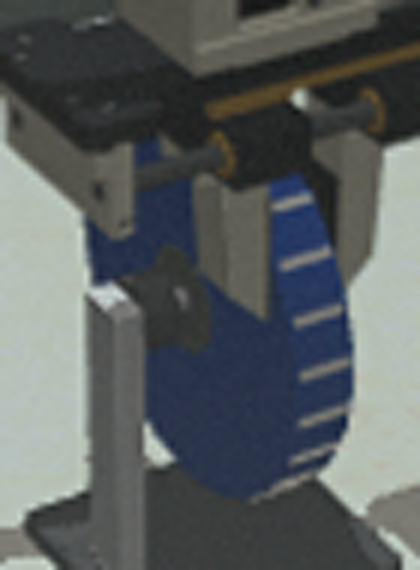

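The stripe is hidden behind the post, as expected near 240–250°. Releasing.

>>> {"api": "play_rows", "payload": {
  "commands": [
    {"offset":[0,0,0],"twist":0},
    {"offset":[0,0,0],"twist":0},
    {"offset":[0,0,0],"twist":0},
    {"offset":[0,0,-0.01],"twist":0},
    {"offset":[0,0,-0.03],"twist":0}
  ],
  "jaw": 0
}}

```text
time: 15.4
tool_pos: [630.9, -76.9, 358.4]
tcp_rot: [-3.136, -0.002, 1.592]
contact_force: [0.2, -0.5, 0.5]
grip_width: 58.7
```

>>> {"api": "play_rows", "payload": {
  "commands": [
    {"offset":[0.02,0,-0.03],"twist":0},
    {"offset":[0.03,0,0],"twist":0},
    {"offset":[0,0,0],"twist":0},
    {"offset":[0,0,0],"twist":0},
    {"offset":[0,0,0],"twist":0}
  ]
}}

```text
time: 15.9
tool_pos: [630.3, -27.5, 390.3]
tcp_rot: [-3.141, 0.0, 1.591]
contact_force: [-0.2, -0.7, -0.7]
grip_width: 91.4
```

>>> {"api": "play_rows", "payload": {
  "commands": [
    {"offset":[0,0,0],"twist":0},
    {"offset":[0,0,0],"twist":0},
    {"offset":[0,0,0],"twist":0},
    {"offset":[0,0,0],"twist":0},
    {"offset":[0,0,0],"twist":0}
  ]
}}

```text
time: 16.4
tool_pos: [630.4, -27.2, 390.3]
tcp_rot: [-3.142, -0.0, 1.591]
contact_force: [-0.5, -0.5, 0.3]
grip_width: 91.7
```

```bash
python3 - <<'E'
from h import *
look('i')
E
```

```text
t 16.45 n 34 29 angle deg -168.70608426726483 r 32.0 77.0
```

>>> {"api": "play_rows", "payload": {
  "commands": [
    {"offset":[0,0,0],"twist":0},
    {"offset":[0,0,0],"twist":0},
    {"offset":[0,0,0],"twist":0},
    {"offset":[0,0,0],"twist":0},
    {"offset":[0,0,0],"twist":0}
  ]
}}

```text
time: 16.95
tool_pos: [630.3, -27.0, 390.4]
tcp_rot: [3.142, -0.0, 1.591]
contact_force: [-0.3, -0.2, -0.5]
grip_width: 91.8
```

```bash
python3 - <<'E'
from h import *
look('j')
E
```

```text
t 17.0 n 35 29 angle deg -168.73169472822164 r 32.0 77.0
```

View pics/wj.png

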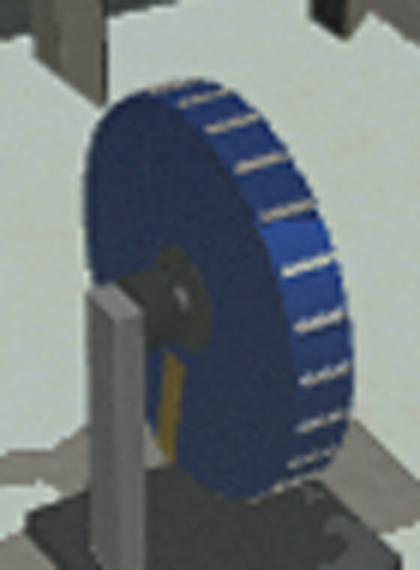

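Rest angles are 149.85° (clockwise roll) and 191.27° (counter-clockwise roll), so the heavy side is down at a stripe angle of 170.6°. The stop-short is 20.7°, inside the stated 20–35°. The initial rest at -10° (350°) also fits, with the heavy side about straight up. I'll grip at +20.7° and turn it back to the top.

>>> {"api": "play_rows", "payload": {
  "commands": [
    {"offset":[-0.012,0,0],"twist":0},
    {"offset":[-0.012,0,0.01],"twist":0},
    {"offset":[0,0,0.02],"twist":0},
    {"offset":[0,0,0.02],"twist":0},
    {"offset":[0,0,0.0015],"twist":0}
  ],
  "jaw": 120
}}

```text
time: 17.5
tool_pos: [630.1, -52.2, 335.3]
tcp_rot: [-3.136, -0.001, 1.59]
contact_force: [-0.6, -0.1, -0.4]
grip_width: 56.3
```

>>> {"api": "play_rows", "payload": {
  "commands": [
    {"offset":[0,0,0],"twist":0},
    {"offset":[0,0,0],"twist":0},
    {"offset":[0,0,0],"twist":0},
    {"offset":[0,0,0],"twist":0},
    {"offset":[0,0,0],"twist":0}
  ],
  "jaw": 255
}}

```text
time: 18.0
tool_pos: [630.9, -51.0, 339.7]
tcp_rot: [3.14, 0.0, 1.592]
contact_force: [-1.6, 0.6, 3.2]
grip_width: 23.9
```

>>> {"api": "play_rows", "payload": {
  "commands": [
    {"offset":[0,0,0],"twist":0},
    {"offset":[0,0,0],"twist":0},
    {"offset":[0,0,0],"twist":0}
  ]
}}

```text
time: 18.3
tool_pos: [630.9, -51.1, 339.7]
tcp_rot: [3.14, 0.0, 1.592]
contact_force: [-1.8, -0.6, 5.9]
grip_width: 23.9
```

```bash
python3 - <<'E'
from h import *
look('k'); go((630,-28,343))
E
```

```text
t 18.35 n 96 30 angle deg -168.49704272294488 r 32.0 177.0
t 18.35 pos [630.9 -51.  339.7] rot [3.1404e+00 3.0000e-04 1.5916e+00] w 23.4 F [-0.7  0.2  4.8]
tool offset mm [23.  -0.4 -3.3] twist None
```

>>> {"api": "play_rows", "payload": {
  "commands": [
    {"offset":[0.0055,0,-0.0017],"twist":0},
    {"offset":[0.0056,0,-0.0012],"twist":0},
    {"offset":[0.0057,0,-0.0007],"twist":0},
    {"offset":[0.0058,0,-0.0002],"twist":0},
    {"offset":[0,0,0],"twist":0}
  ]
}}

```text
time: 18.85
tool_pos: [630.4, -28.9, 343.2]
tcp_rot: [3.141, 0.003, 1.592]
contact_force: [-0.6, -4.1, 4.5]
grip_width: 23.6
```

>>> {"api": "play_rows", "payload": {
  "commands": [
    {"offset":[0,0,0],"twist":0},
    {"offset":[0,0,0],"twist":0},
    {"offset":[0,0,0],"twist":0}
  ]
}}

```text
time: 19.15
tool_pos: [630.4, -29.1, 343.2]
tcp_rot: [3.141, 0.002, 1.591]
contact_force: [-1.2, -5.4, 5.9]
grip_width: 23.6
```

```bash
python3 - <<'E'
from h import *
look('l'); go((630,-28,343))
E
```

```text
t 19.2 n 51 31 angle deg 173.3382675137617 r 31.0 166.0
t 19.2 pos [630.5 -29.1 343.2] rot [3.1407e+00 1.5000e-03 1.5913e+00] w 23.8 F [-0.9 -5.2  4.8]
tool offset mm [ 1.1 -0.4  0.2] twist None
```

View pics/wl.png

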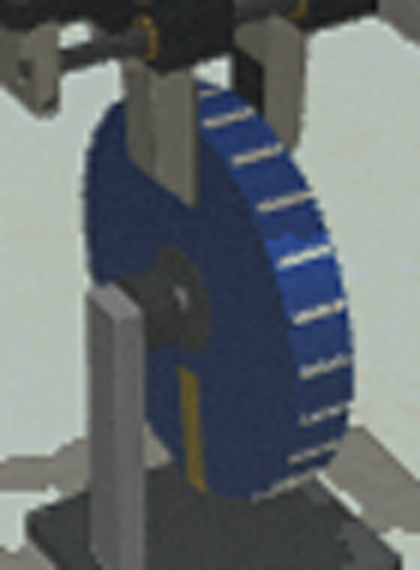

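Stripe at 173.3°; 2.7° more to turn.

>>> {"api": "play_rows", "payload": {
  "commands": [
    {"offset":[0.0017,0,0],"twist":0},
    {"offset":[0.0017,0,0],"twist":0},
    {"offset":[0,0,0],"twist":0},
    {"offset":[0,0,0],"twist":0},
    {"offset":[0,0,0],"twist":0}
  ]
}}

```text
time: 19.7
tool_pos: [630.4, -25.8, 343.1]
tcp_rot: [3.141, 0.002, 1.591]
contact_force: [-0.5, -5.9, 4.4]
grip_width: 23.7
```

```bash
python3 - <<'E'
from h import *
look('m'); go((630,-28,343))
for n in('side','top'):
    im=viewer.capture(n); cv2.imwrite(f"pics/{n}9.png",im[:,:,::-1]); print(n,blobs(mask(im,(45,100,40),(80,255,255))),blobs(mask(im,(0,170,90),(6,255,255))))
E
```

```text
t 19.75 n 47 32 angle deg 171.4517783866439 r 31.0 163.0
t 19.75 pos [630.4 -25.8 343.1] rot [3.1407e+00 1.7000e-03 1.5912e+00] w 24.0 F [-0.  -5.1  5. ]
tool offset mm [-2.2 -0.4  0.1] twist None
side [([369, 267, 19, 12, 175], array([377.7, 272.8]))] [([213, 111, 47, 12, 325], array([231.9, 115.5])), ([182, 117, 23, 14, 153], array([194.6, 123.8])), ([270, 150, 23, 10, 189], array([280.8, 154.5]))]
top [([385, 185, 15, 14, 169], array([391.9, 191.5]))] [([0, 96, 34, 87, 2255], array([ 13.9, 141.6])), ([209, 170, 24, 23, 430], array([220.5, 180.8]))]
```

View pics/side9.png

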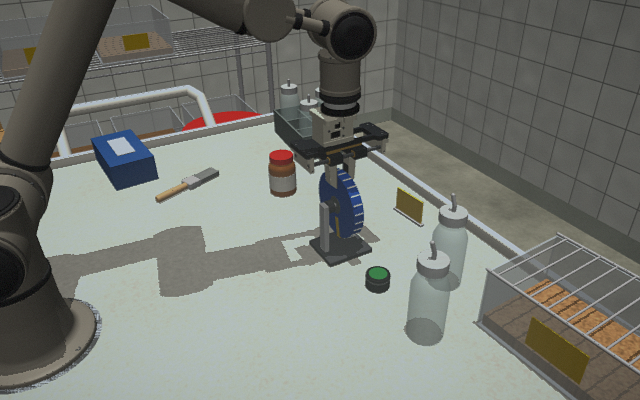

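>>> {"api": "play_rows", "payload": {
  "commands": [
    {"offset":[0.001,0,0],"twist":0},
    {"offset":[0,0,0],"twist":0},
    {"offset":[0,0,0],"twist":0},
    {"offset":[0,0,0],"twist":0},
    {"offset":[0,0,0],"twist":0}
  ]
}}

```text
time: 20.35
tool_pos: [630.4, -24.9, 343.1]
tcp_rot: [3.141, 0.002, 1.591]
contact_force: [-1.3, -6.1, 4.4]
grip_width: 23.9
```

>>> {"api": "play_rows", "payload": {
  "commands": [
    {"offset":[0,0,0],"twist":0},
    {"offset":[0,0,0],"twist":0},
    {"offset":[0,0,0],"twist":0},
    {"offset":[0,0,0],"twist":0},
    {"offset":[0,0,0],"twist":0}
  ]
}}

```text
time: 20.85
tool_pos: [630.4, -24.9, 343.1]
tcp_rot: [3.141, 0.002, 1.591]
contact_force: [-0.1, -5.9, 4.0]
grip_width: 23.7
```

```bash
python3 - <<'E'
from h import *
look('n'); look('o')
from plant import ticket
print(ticket.close_job())
E
```

```text
t 20.9 n 50 32 angle deg 171.13740172594495 r 31.0 158.0
t 20.95 n 49 33 angle deg 170.94754470344307 r 31.0 158.0
the job is handed in; nothing more can be done
None
```

The puck is placed and the wheel is held at rest with its heavy side down; I handed the job in at about 21 s. No verdict was reported.

- **Puck:** I set it down midway between the wheel and the bottle nearest the base. The last position check, from both cameras, put it at (632.6, -178.0) against a target of (633, -177.5). It was upright, and its image position was unchanged in the final pictures.
- **Heavy side:** I let the wheel roll to rest from both directions. It stopped at stripe angles of 149.85° and 191.3°, so the heavy side is straight down at about 170.6°, with a stop-short of 20.7°.
- **Final hold:** The rim is gripped at the top (opening 23.7 mm) with the stripe last read at 170.9–171.1°, within about half a degree of the target by that measure. Those two readings differ by 0.2° and camera calibration may add a degree or so. The arm was still reading a steady 6–7 N at the rim.
- **Other things:** The jar's position matched its starting one, and in the final side picture the bottles looked unmoved by eye. I did not measure the bottle again.

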